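# Set the speaker drivers on their face plates

## Task

Stand each of the four round black speaker drivers on the white face plate of its own size (smallest driver on smallest plate, and so on up to the largest), flat on the floor of the recess inside the raised rim. Keep the drivers upright all the way, and leave the two square black transformer blocks where they are.

Things in the scene. Friction and masses are not known exactly. Their poses are not given: they have to be found in the camera images.
- driver_tiny: tiny loudspeaker driver: a loose upright round can of plain black plastic, 28 mm in diameter and 40 mm tall (steel disc and two 4 mm brass terminals on its top), about 80 g; origin at the centre of its underside, z up along its axis
- driver_small: small loudspeaker driver: a loose upright round can of plain black plastic, 39 mm in diameter and 44 mm tall (steel disc and two 4 mm brass terminals on its top), about 150 g; origin at the centre of its underside, z up along its axis
- driver_medium: medium loudspeaker driver: a loose upright round can of plain black plastic, 50 mm in diameter and 48 mm tall (steel disc and two 4 mm brass terminals on its top), about 260 g; origin at the centre of its underside, z up along its axis
- driver_large: large loudspeaker driver: a loose upright round can of plain black plastic, 62 mm in diameter and 52 mm tall (steel disc and two 4 mm brass terminals on its top), about 420 g; origin at the centre of its underside, z up along its axis
- plate_tiny: tiny white round face plate, fixed to the bench top, for the tiny driver: 52 mm across, with a shallow round recess 44 mm across whose floor is 3 mm above the bench, inside a raised rim 4 mm wide whose top is 7 mm above the bench; origin at the centre of its underside on the bench top, z up
- plate_small: small white round face plate, fixed to the bench top, for the small driver: 63 mm across, with a shallow round recess 55 mm across whose floor is 3 mm above the bench, inside a raised rim 4 mm wide whose top is 7 mm above the bench; origin at the centre of its underside on the bench top, z up
- plate_medium: medium white round face plate, fixed to the bench top, for the medium driver: 74 mm across, with a shallow round recess 66 mm across whose floor is 3 mm above the bench, inside a raised rim 4 mm wide whose top is 7 mm above the bench; origin at the centre of its underside on the bench top, z up
- plate_large: large white round face plate, fixed to the bench top, for the large driver: 86 mm across, with a shallow round recess 78 mm across whose floor is 3 mm above the bench, inside a raised rim 4 mm wide whose top is 7 mm above the bench; origin at the centre of its underside on the bench top, z up
- block_a: loose square black transformer block, 46 x 46 mm and 44 mm tall, with 4 mm brass pins on its top, about 300 g; not part of the job, to be left where it is; origin at the centre of its underside, z up, x and y along its sides
- block_b: loose square black transformer block, 46 x 46 mm and 44 mm tall, with 4 mm brass pins on its top, about 300 g; not part of the job, to be left where it is; origin at the centre of its underside, z up, x and y along its sides

How it is judged:
By the outcome, as a careful person would: the job done as asked, in the order asked, and still so for the second after the job is handed in, with the robot touching nothing.
It also fails if it takes over 109 s, if anything falls off the work surface, if the arm or the gripper's body presses on something with over 40 N, if the wrist force passes 120 N, or if a joint passes its speed limit or range.

## Robot

A 6-joint arm with a two-finger parallel gripper is mounted at the origin on the work surface. World frame = base frame: x ahead of the robot, y to its left, z up, the work surface at z = 0. Lengths are in m, angles in degrees, forces in N, time in s.
With the tool pointing down it reaches from about 0.275 to 0.825 m from the base axis. Payload 5.2 kg.
Tool frame: the origin (TCP) lies on the front face of the gripper's body, between the roots of the fingers; the fingertips stand 84 mm ahead of it and the grasp point (between the pads) lies 65 mm ahead of it; z points along the fingers, y is the line along which they close (so a half turn about z gives the same grasp; the last joint's range is limited). The gripper opens to 93 mm and grips with 3 to 60 N. Pads are 15 mm wide; open, the fingers measure 128 mm over their backs; the gripper's body (75 mm by 188 mm) begins 65 mm behind the grasp point.
Start: joints at [57.365, 14.817, 87.949, -0, 77.235, -11.62], TCP at [0.197, 0.513, 0.303] pointing down, gripper open.
Joint ranges: [-179.93, 179.93], [-52.35, 119.4], [10.71, 147.94], [-69.91, 249.91], [12.55, 155.21], [-178.61, 178.61]. Speed limits (degrees/s): [147.25, 147.25, 180, 180, 180, 180].

## Interface

Orientations are given as [roll, pitch, yaw] about the fixed x, y, z axes, in that order (R = Rz(yaw) Ry(pitch) Rx(roll)).
In Python, from rig import readout, viewer, order gives the robot as it stands.
- The arm moves only by the tool jog_arm, never from a script. Its argument "commands" is one flat list of numbers, 5 for each row, row after row: the opening, from 0 (shut) to 1 (fully open), then the shift along the world's x, y, z normalised to -1 to 1, where 1 is 0.05 m, then the turn about the world's z normalised to -1 to 1, where 1 is 60 degrees. A call has 1 to 8 rows; each row shifts and turns the commanded pose from where the row before left it; what a row does not reach is not made up. A row lasts 1/8 s, in which the tool goes at most 62.5 mm and 10.7 degrees, less where a joint would pass 70% of its speed; a pose out of reach is approached as far as the arm can. A call with a number of a shift or a turn outside -1 to 1 is refused whole. A call with a gripper value outside its range is refused whole. The fingers move at their own pace and stop on an object; "force" is the grip in N (left out, the last holds). Time passes only in rows, so rows that do not move let the fingers close. It gives the time, the measured TCP pose, the force, the opening and the grip force at its end, in the units of the state.
- readout.get_state(): the state, without advancing time (a new reading comes with each control period).
- viewer.capture(name): name is "side" or "top" or "wrist"; returns the picture (480x640x3 uint8, red, green, blue); there is no depth.
- viewer.camera_model(name): a dict with "K" (3x3 intrinsics, pixels), "R" (3x3) and "t" (3): a world point X has camera coordinates R X + t. Camera axes: x right, y down, z forward; pixel columns grow to the right and rows downward; lengths in m; the calibration is good to about 2 mm. A picture is of the moment at which its call begins: read the wrist's pose just before it. camera_model takes no time and is no camera call; for the wrist camera it gives the pose at the moment of the call.
- order.job_done(): hands the job in; it is judged then, once.
The state is a dict: "time": time; "joints": joint angles; "qd": joint speeds; "joint_efforts": joint torques, N m; "tool_pos": TCP position; "tool_rot": TCP orientation; "contact_force": force on the tool from outside, world axes, zero at the start; "ft_torque": the same for the moment, N m; "gripper_width": opening from 0.0 (shut) to 1.0 (fully open); "grip_force": force on a finger pad.
Only numpy, scipy, OpenCV 4.12 (cv2) and the standard library are available. Lean on these libraries where they do the work, as an engineer would, in place of code of your own. Each camera call takes 0.05 s, during which the arm holds its last target. There are 200 camera calls.

## Working session

There is one attempt and no reset: what is moved stays moved. The work goes in short steps, Python scripts to look and compute and a tool call to move; the robot and the scene stay as the last step left them, time stands still between calls to the robot, and variables do not carry over. Pictures are saved under pics/ and viewed, at most 14 in all, crops included, and the job is handed in when it is done.

Besides the shell and the picture viewer there is one more tool, called after ">>>" as name(argument=value, ...) on one line, values as JSON. jog_arm: Moves the arm, as the interface text tells. Scaled input: -1 to 1 covers 0.05 m each way for a shift and 60 degrees each way for a turn. Its arguments: {"type":"object","properties":{"commands":{"type":"array"},"force":{"type":"number"}},"required":["commands"]}

```bash
mkdir -p pics; ls; python3 - <<'E'
from rig import readout, viewer
import cv2,numpy as np
s=readout.get_state();print(s)
for n in("top","side"):
    im=viewer.capture(n);cv2.imwrite(f"pics/{n}0.png",im[:,:,::-1]);m=viewer.camera_model(n)
    print(n,m)
E
```

```text
pics
{'time': 0.0, 'joints': array([ 5.73630125e+01,  1.48584881e+01,  8.80113084e+01, -1.79844304e-03,
        7.72344294e+01, -1.16207864e+01]), 'qd': array([ 0.09700202,  0.04857313,  0.06239977, -0.06968711, -0.10929684,
       -0.04419017]), 'joint_efforts': array([ 2.35499589e-03, -4.37301278e+01, -2.84013247e+01,  7.22289830e-02,
        4.12973121e-02, -9.20145794e-05]), 'tool_pos': array([0.1970234 , 0.51306911, 0.3019232 ]), 'tool_rot': array([-1.79897557e+02, -1.92772227e-02,  1.58984181e+02]), 'contact_force': array([-0.28110699,  0.71308312, -0.1620773 ]), 'ft_torque': array([0.06532953, 0.01848036, 0.0265227 ]), 'grip_force': 0.0, 'gripper_width': 0.9973674678147119}
top {'K': array([[449.91879022,   0.        , 316.09005154],
       [  0.        , 449.91879022, 241.31208308],
       [  0.        ,   0.        ,   1.        ]]), 'R': array([[-0.01355353, -0.99989741,  0.00463276],
       [-0.99887778,  0.01332914, -0.04544798],
       [ 0.04538157, -0.00524354, -0.99895596]]), 't': array([0.01819988, 0.51525063, 0.93445243])}
side {'K': array([[535.45569753,   0.        , 320.81495639],
       [  0.        , 535.45569753, 230.37715714],
       [  0.        ,   0.        ,   1.        ]]), 'R': array([[ 0.98013401, -0.19769124,  0.01598423],
       [-0.0815185 , -0.47500545, -0.87619892],
       [ 0.18080945,  0.85748935, -0.48168449]]), 't': array([-0.48107729,  0.0909042 ,  1.31861553])}
```

View pics/top0.png

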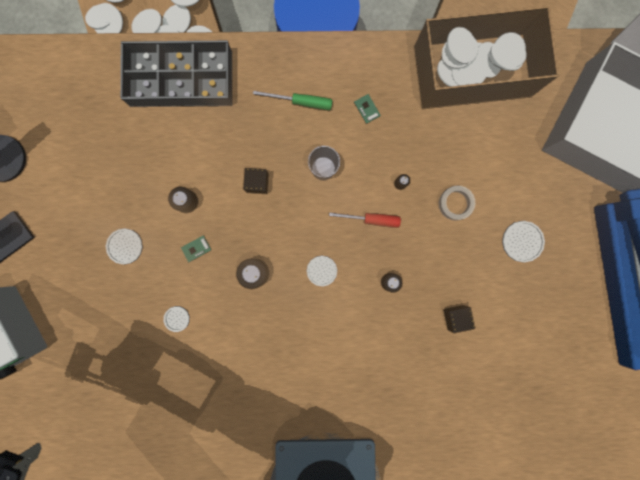

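View pics/side0.png

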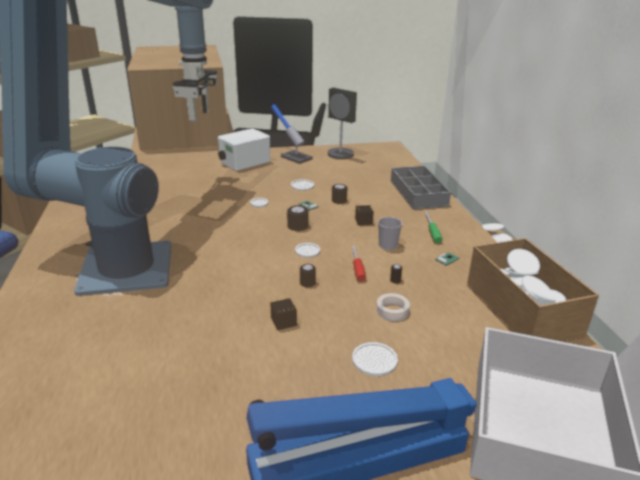

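The top view shows the drivers at large (252,273), medium (183,199), small (392,282) and tiny (403,181). The plates are at medium (124,247), tiny (176,319), small (321,271) and large (524,241), and the blocks are at (256,181) and (459,319). The ring at (458,203) is not a plate. In the side view the plates are at (302,184), (259,202), (307,250) and (375,358), and the drivers at large (298,218), medium (340,193), small (308,275) and tiny (397,273).

```bash
cat > h.py <<'E'
import cv2,numpy as np
from rig import readout,viewer
def ray(m,uv):
    d=m['R'].T@np.linalg.solve(m['K'],[uv[0],uv[1],1.]); return -m['R'].T@m['t'],d
def onz(m,uv,z):
    c,d=ray(m,uv); return c+d*(z-c[2])/d[2]
def tri(m1,p1,m2,p2):
    c1,d1=ray(m1,p1);c2,d2=ray(m2,p2)
    a=np.linalg.lstsq(np.c_[d1,-d2],c2-c1,rcond=None)[0]
    A,B=c1+a[0]*d1,c2+a[1]*d2
    return (A+B)/2,np.linalg.norm(A-B)*1e3
def blob(im,uv,r,dark=False,lo=105,sat=60):
    """component nearest uv: dark = black body, else pale grey/white; hull-filled"""
    u,v=map(int,uv);x0,y0=max(u-r,0),max(v-r,0);c=im[y0:v+r,x0:u+r]
    hsv=cv2.cvtColor(c,cv2.COLOR_RGB2HSV)
    k=(hsv[...,2]<75) if dark else ((hsv[...,2]>lo)&(hsv[...,1]<sat))
    n,l,st,ce=cv2.connectedComponentsWithStats(k.astype(np.uint8))
    best=max(range(1,n),key=lambda i:st[i,4]/(1+np.hypot(*(ce[i]-[u-x0,v-y0]))**2/20) ,default=None)
    if best is None:return None
    q=cv2.findContours((l==best).astype(np.uint8),cv2.RETR_EXTERNAL,cv2.CHAIN_APPROX_NONE)[0][0]
    q=cv2.convexHull(q);mo=cv2.moments(q)
    return np.array([mo['m10']/mo['m00']+x0,mo['m01']/mo['m00']+y0]),mo['m00'],q.reshape(-1,2)+[x0,y0]
E
python3 - <<'E'
from h import *
T=cv2.imread('pics/top0.png')[:,:,::-1];S=cv2.imread('pics/side0.png')[:,:,::-1]
mt,ms=viewer.camera_model('top'),viewer.camera_model('side')
P={'large':((524,241),(375,358)),'medium':((124,247),(302,184)),'small':((321,271),(307,250)),'tiny':((176,319),(259,202))}
D={'large':((252,273),(298,212),.052),'medium':((183,199),(340,188),.048),'small':((393,283),(308,269),.044),'tiny':((404,181),(397,267),.040)}
for k,(a,b) in P.items():
    A=blob(T,a,30,lo=120);B=blob(S,b,30,lo=120);X,e=tri(mt,A[0],ms,B[0])
    w=onz(mt,A[0],.007);e2=[onz(mt,q,.007)[:2] for q in A[2]]
    dia=2*np.mean([np.linalg.norm(q-w[:2]) for q in e2])
    print('P',k,A[0].round(1),B[0].round(1),X.round(4),'gap%.1f'%e,w.round(4),'dia',dia.round(4))
for k,(a,b,h) in D.items():
    A=blob(T,a,14);B=blob(S,b,10);X,e=tri(mt,A[0],ms,B[0])
    C=blob(T,a,24,dark=True)
    print('D',k,A[0].round(1),A[1],B[0].round(1),B[1],X.round(4),'gap%.1f'%e,onz(mt,A[0],h).round(4),'dark',onz(mt,C[0],h/2).round(4),C[1])
for a in((256,181),(459,319)):
    C=blob(T,a,24,dark=True);print('B',onz(mt,C[0],.022).round(4),cv2.minAreaRect(C[2].astype(np.float32)))
for a in((324,162),(458,203)): print(onz(mt,a,.03).round(3))
E
```

```text
P large [523.2 241.1] [374.6 358.5] [ 0.5107 -0.4287  0.0042] gap0.6 [ 0.5103 -0.4273  0.007 ] dia 0.0886
P medium [123.6 246. ] [302.1 184.4] [0.5117 0.4191 0.0022] gap0.8 [0.5111 0.4172 0.007 ] dia 0.076
P small [321.5 270.4] [307.2 249.4] [0.4544 0.0006 0.0043] gap0.6 [0.4541 0.0007 0.007 ] dia 0.064
P tiny [175.9 318.6] [258.8 201.9] [0.3579 0.3078 0.0036] gap1.2 [0.3577 0.3069 0.007 ] dia 0.0539
D large [250.6 273.4] 240.5 [299.3 207.3] 117.5 [0.4542 0.1422 0.0581] gap6.2 [0.451  0.1436 0.052 ] dark [0.4251 0.1527 0.026 ] 5.0
D medium [179.2 198.1] 152.0 [339.3 185.9] 35.5 [0.6058 0.2878 0.0478] gap1.1 [0.6053 0.2879 0.048 ] dark [0.6117 0.2811 0.024 ] 321.5
D small [393.  282.5] 90.5 [307.3 266.8] 47.5 [ 0.4288 -0.1431  0.0443] gap0.7 [ 0.4284 -0.1431  0.044 ] dark [ 0.4288 -0.1436  0.022 ] 269.0
D tiny [403.6 179.7] 40.5 [396.6 266. ] 19.0 [ 0.6389 -0.1702  0.0402] gap0.7 [ 0.6386 -0.1701  0.04  ] dark [ 0.6371 -0.1682  0.02  ] 113.5
B [0.6438 0.1359 0.022 ] ((255.5, 180.5), (23.0, 23.0), 90.0)
B [ 0.352  -0.2805  0.022 ] ((458.2308044433594, 318.1538391113281), (25.10286521911621, 25.495098114013672), 78.69007110595703)
[ 0.679 -0.007  0.03 ]
[ 0.59  -0.284  0.03 ]
```

Heights match the text: plates read about 4 mm and driver tops about 40–48 mm. I'm heading for the tiny driver first and will check with the wrist camera there.

>>> jog_arm(commands=[0.8, 0.6, -0.9, -0.1, 0, 0.8, 0.63, -0.97, -0.1, 0, 0.8, 0.63, -0.97, -0.1, 0, 0.8, 0.63, -0.97, -0.1, 0, 0.8, 0.63, -0.97, -0.1, 0, 0.8, 0.63, -0.97, -0.1, 0, 0.8, 0.63, -0.97, -0.1, 0, 0.8, 0.63, -0.97, -0.1, 0], force=20)

```text
time: 1.1
tool_pos: [0.4483, 0.1272, 0.2625]
tool_rot: [180.0, -0.0, 159.0]
contact_force: [0.3, 1.0, -0.6]
gripper_width: 0.798
grip_force: 0.0
```

>>> jog_arm(commands=[0.8, 0.63, -0.97, -0.1, 0, 0.8, 0.63, -0.97, -0.1, 0, 0.8, 0.63, -0.97, -0.1, 0, 0.8, 0.63, -0.97, -0.1, 0, 0.8, 0.63, -0.97, -0.1, 0, 0.8, 0.5, -0.97, -0.1, 0, 0.8, 0, 0, 0, 0, 0.8, 0, 0, 0, 0])

```text
time: 2.1
tool_pos: [0.6296, -0.1617, 0.2319]
tool_rot: [180.0, -0.1, 158.9]
contact_force: [0.2, -0.2, -0.0]
gripper_width: 0.798
grip_force: 0.0
```

```bash
python3 - <<'E'
from h import *
m=viewer.camera_model('wrist');im=viewer.capture('wrist');cv2.imwrite('pics/w1.png',im[:,:,::-1])
s=readout.get_state();print(s['time'],s['tool_pos'],s['tool_rot']);print((-m['R'].T@m['t']).round(3),m['R'].round(2),m['K'][0,0])
X=np.array([.6387,-.1702,.04]);p=m['K']@(m['R']@X+m['t']);print(p/p[2])
E
```

```text
2.15 [ 0.62960785 -0.16106302  0.23239986] [ 1.79972363e+02 -8.57547841e-02  1.59004970e+02]
[ 0.567 -0.137  0.315] [[ 0.36  0.93  0.  ]
 [ 0.91 -0.35  0.24]
 [ 0.23 -0.09 -0.97]] 345.4016820086701
[312.94773986 256.76955453   1.        ]
```

View pics/w1.png

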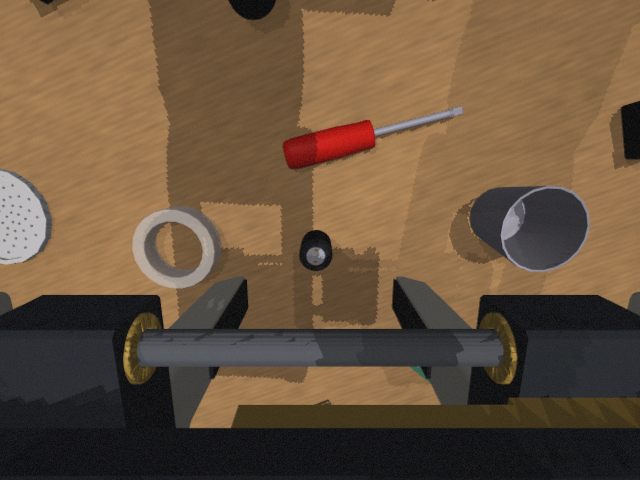

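The tiny driver is at (316,253) in the wrist view, within 3 px of the prediction. The tape ring (176,247) and mug (545,228) are clear of the fingers. I'll grasp it now.

>>> jog_arm(commands=[0.8, 0.18, -0.13, -0.6, 0, 0.75, 0, 0, -0.9, 0, 0.7, 0, 0, -0.7, 0, 0.6, 0, 0, -0.4, 0, 0.5, 0, 0, -0.18, 0, 0.2, 0, 0, 0, 0, 0.2, 0, 0, 0, 0, 0.2, 0, 0, 0, 0], force=15)

```text
time: 3.15
tool_pos: [0.6399, -0.1687, 0.0952]
tool_rot: [180.0, 0.1, 159.0]
contact_force: [-0.3, 1.3, 2.9]
gripper_width: 0.292
grip_force: 15.0
```

>>> jog_arm(commands=[0.2, 0, 0, 0, 0, 0.2, 0, 0, 0, 0, 0.2, 0, 0, 0, 0, 0.2, 0, 0, 0.2, 0, 0.2, 0, 0, 0.6, 0, 0.2, 0, 0, 0.9, 0, 0.2, 0, 0, 0.9, 0, 0.2, 0, 0, 0, 0])

```text
time: 4.15
tool_pos: [0.641, -0.1695, 0.2289]
tool_rot: [-180.0, 0.5, 159.0]
contact_force: [0.0, -0.9, -2.2]
gripper_width: 0.296
grip_force: 15.0
```

>>> jog_arm(commands=[0.2, -0.3, 0.5, 0, 0, 0.2, -0.56, 0.95, 0, 0, 0.2, -0.56, 0.95, 0, 0, 0.2, -0.56, 0.95, 0, 0, 0.2, -0.56, 0.95, 0, 0, 0.2, -0.56, 0.95, 0, 0, 0.2, -0.56, 0.95, 0, 0, 0.2, -0.56, 0.95, 0, 0])

```text
time: 5.15
tool_pos: [0.4264, 0.19, 0.2228]
tool_rot: [-179.9, -0.1, 159.0]
contact_force: [0.1, 0.8, -1.4]
gripper_width: 0.296
grip_force: 15.0
```

>>> jog_arm(commands=[0.2, -0.56, 0.95, 0, 0, 0.2, -0.56, 0.95, 0, 0, 0.2, -0.3, 0.47, 0, 0, 0.2, 0, 0, 0, 0, 0.2, 0, 0, 0, 0, 0.2, 0, 0, 0, 0])

```text
time: 5.9
tool_pos: [0.3578, 0.3065, 0.2235]
tool_rot: [-180.0, -0.0, 158.9]
contact_force: [-0.7, -0.0, -1.6]
gripper_width: 0.299
grip_force: 15.0
```

```bash
python3 - <<'E'
from h import *
s=readout.get_state();print(s['time'],s['tool_pos'],s['tool_rot'],s['gripper_width'])
m=viewer.camera_model('wrist');im=viewer.capture('wrist');cv2.imwrite('pics/w2.png',im[:,:,::-1])
X=np.array([.3578,.3073,.007]);p=m['K']@(m['R']@X+m['t']);print(p/p[2])
E
```

```text
5.9 [0.35777124 0.30650055 0.22345633] [-1.79962310e+02 -1.03862456e-02  1.58896038e+02] 0.2987497739524467
[319.74734627 235.92000608   1.        ]
```

View pics/w2.png

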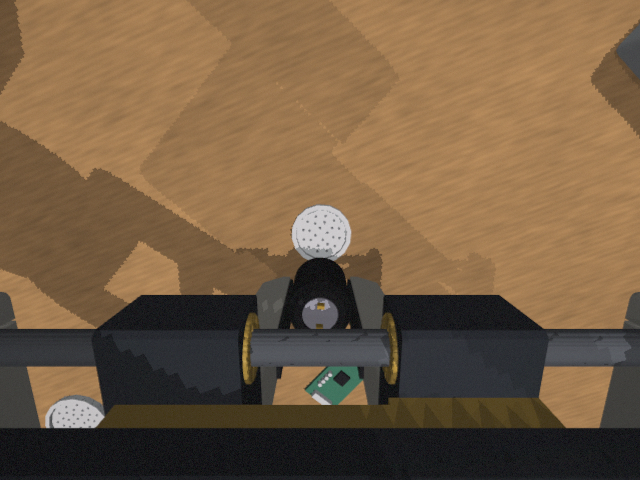

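The plate is centred at (321,233) as predicted, and the driver hangs upright between the pads at (320,315). I'll lower it and release.

>>> jog_arm(commands=[0.2, 0, 0.02, -0.5, 0, 0.2, 0, 0, -0.8, 0, 0.2, 0, 0, -0.6, 0, 0.2, 0, 0, -0.3, 0, 0.2, 0, 0, -0.2, 0, 0.2, 0, 0, -0.1, 0, 0.2, 0, 0, 0, 0, 0.2, 0, 0, 0, 0])

```text
time: 6.95
tool_pos: [0.3576, 0.3086, 0.0993]
tool_rot: [180.0, 0.0, 159.0]
contact_force: [0.1, -0.3, -1.3]
gripper_width: 0.295
grip_force: 15.0
```

>>> jog_arm(commands=[0.4, 0, 0, 0, 0, 0.5, 0, 0, 0, 0, 0.6, 0, 0, 0, 0, 0.6, 0, 0, 0.3, 0, 0.6, 0, 0, 0.6, 0, 0.7, 0, 0, 0.8, 0, 0.8, 0, 0, 0.8, 0, 0.8, 0, 0, 0, 0])

```text
time: 7.95
tool_pos: [0.3587, 0.3093, 0.2269]
tool_rot: [179.7, 0.3, 159.0]
contact_force: [0.1, 0.1, -0.7]
gripper_width: 0.795
grip_force: 0.0
```

```bash
python3 - <<'E'
from h import *
s=readout.get_state();print(s['time'],s['tool_pos'],s['gripper_width'])
m=viewer.camera_model('wrist');im=viewer.capture('wrist');cv2.imwrite('pics/w3.png',im[150:400,150:490,::-1])
for z in (.007,.043):
    X=np.array([.3578,.3073,z]);p=m['K']@(m['R']@X+m['t']);print((p/p[2]))
E
```

```text
7.95 [0.35873843 0.30931017 0.22686481] 0.7950254177144679
[314.99992963 234.05986238   1.        ]
[314.69484011 243.90651271   1.        ]
```

View pics/w3.png

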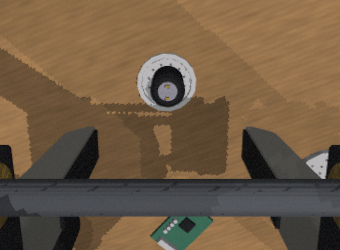

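The tiny driver stands in its recess: disc at about (318,240), plate centre at about (316,233), so it is about 2 mm off centre. Next is the small driver.

>>> jog_arm(commands=[0.75, 0.08, -0.48, 0, 0, 0.75, 0.15, -0.95, 0, 0, 0.75, 0.15, -0.95, 0, 0, 0.75, 0.15, -0.95, 0, 0, 0.75, 0.15, -0.95, 0, 0, 0.75, 0.15, -0.95, 0, 0, 0.75, 0.15, -0.95, 0, 0, 0.75, 0.15, -0.95, 0, 0], force=25)

```text
time: 9.0
tool_pos: [0.413, -0.0494, 0.2224]
tool_rot: [180.0, -0.1, 159.0]
contact_force: [-0.4, -0.1, 0.4]
gripper_width: 0.752
grip_force: 0.0
```

>>> jog_arm(commands=[0.75, 0.15, -0.95, 0, 0, 0.75, 0.15, -0.95, 0, 0, 0.75, 0, 0, 0, 0, 0.75, 0, 0, 0, 0, 0.75, 0, 0, 0, 0])

```text
time: 9.62
tool_pos: [0.4282, -0.1417, 0.2231]
tool_rot: [180.0, -0.1, 159.1]
contact_force: [-0.0, 0.6, -0.0]
gripper_width: 0.749
grip_force: 0.0
```

```bash
python3 - <<'E'
from h import *
s=readout.get_state();print(s['time'],s['tool_pos'],s['tool_rot'],s['gripper_width'])
m=viewer.camera_model('wrist');im=viewer.capture('wrist')
X=np.array([.4286,-.1433,.044]);p=m['K']@(m['R']@X+m['t']);p=p[:2]/p[2];print(p)
b=blob(im,p,20);print(b[:2],onz(m,b[0],.044))
cv2.imwrite('pics/w4.png',im[150:450,100:540,::-1])
E
```

```text
9.625 [ 0.42819416 -0.14166552  0.22314958] [ 1.79967852e+02 -9.30756079e-02  1.59062488e+02] 0.7494072237317871
[316.80733555 248.18584986]
(array([319.33636364, 246.64410774]), 495.0) [ 0.42814476 -0.14100129  0.044     ]
```

>>> jog_arm(commands=[0.75, 0, 0.02, -0.5, 0, 0.75, 0, 0, -0.8, 0, 0.75, 0, 0, -0.7, 0, 0.75, 0, 0, -0.4, 0, 0.75, 0, 0, -0.18, 0, 0.75, 0, 0, 0, 0, 0.3, 0, 0, 0, 0, 0.3, 0, 0, 0, 0])

```text
time: 10.68
tool_pos: [0.4292, -0.1423, 0.0956]
tool_rot: [-180.0, 0.1, 159.0]
contact_force: [-0.7, 0.5, 0.0]
gripper_width: 0.584
grip_force: 0.0
```

>>> jog_arm(commands=[0.3, 0, 0, 0, 0, 0.3, 0, 0, 0, 0, 0.3, 0, 0, 0, 0, 0.3, 0, 0, 0.2, 0, 0.3, 0, 0, 0.6, 0, 0.3, 0, 0, 0.8, 0, 0.3, 0, 0, 0.8, 0, 0.3, 0, 0, 0.2, 0])

```text
time: 11.68
tool_pos: [0.4296, -0.1426, 0.2273]
tool_rot: [-179.9, 0.3, 159.0]
contact_force: [1.0, 0.1, -1.2]
gripper_width: 0.413
grip_force: 25.0
```

>>> jog_arm(commands=[0.3, 0.1, 0.5, 0, 0, 0.3, 0.16, 0.93, 0, 0, 0.3, 0.16, 0.93, 0, 0, 0.3, 0.1, 0.5, 0, 0, 0.3, 0, 0, 0, 0, 0.3, 0, 0, 0, 0, 0.3, 0, 0, -0.5, 0, 0.3, 0, 0, -0.5, 0])

```text
time: 12.68
tool_pos: [0.4548, -0.0004, 0.1742]
tool_rot: [-180.0, 0.0, 158.9]
contact_force: [0.2, 0.5, -2.1]
gripper_width: 0.409
grip_force: 25.0
```

>>> jog_arm(commands=[0.3, 0, 0, -0.6, 0, 0.3, 0, 0, -0.5, 0, 0.3, 0, 0, -0.3, 0, 0.3, 0, 0, -0.12, 0, 0.3, 0, 0, 0, 0, 0.3, 0, 0, 0, 0])

```text
time: 13.42
tool_pos: [0.455, 0.0004, 0.0991]
tool_rot: [180.0, 0.1, 158.9]
contact_force: [0.3, 0.2, -1.7]
gripper_width: 0.416
grip_force: 25.0
```

>>> jog_arm(commands=[0.5, 0, 0, 0, 0, 0.6, 0, 0, 0, 0, 0.65, 0, 0, 0, 0, 0.7, 0, 0, 0.3, 0, 0.7, 0, 0, 0.6, 0, 0.7, 0, 0, 0.8, 0, 0.8, 0, 0, 0.8, 0, 0.8, 0, 0, 0.1, 0])

```text
time: 14.42
tool_pos: [0.4562, 0.0007, 0.2315]
tool_rot: [180.0, 0.3, 159.0]
contact_force: [0.4, 0.1, -0.1]
gripper_width: 0.795
grip_force: 0.0
```

```bash
python3 - <<'E'
from h import *
s=readout.get_state();print(s['time'],s['tool_pos'],s['gripper_width'])
m=viewer.camera_model('wrist');im=viewer.capture('wrist');cv2.imwrite('pics/w5.png',im[150:400,150:490,::-1])
for z in (.007,.047):
    X=np.array([.4543,.0007,z]);p=m['K']@(m['R']@X+m['t']);print((p/p[2]))
E
```

```text
14.425 [0.45615643 0.00069141 0.23149159] 0.7951784737368174
[317.85911391 230.95859093   1.        ]
[317.69697386 241.52156427   1.        ]
```

View pics/w5.png

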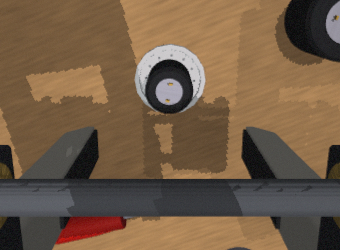

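The small driver is centred in its recess, with its disc at (319,241) and the expected position at (318,241.5). Next is the medium driver.

>>> jog_arm(commands=[0.9, 0.25, 0.48, 0, 0, 0.9, 0.5, 0.95, 0, 0, 0.9, 0.5, 0.95, 0, 0, 0.9, 0.5, 0.95, 0, 0, 0.9, 0.5, 0.95, 0, 0, 0.9, 0.5, 0.95, 0, 0, 0.9, 0.26, 0.5, 0, 0, 0.9, 0, 0, 0, 0], force=35)

```text
time: 15.48
tool_pos: [0.6048, 0.289, 0.2258]
tool_rot: [-179.9, -0.2, 159.1]
contact_force: [-0.4, -0.2, 0.0]
gripper_width: 0.901
grip_force: 0.0
```

>>> jog_arm(commands=[0.9, 0, 0, 0, 0, 0.9, 0, 0, 0, 0])

```text
time: 15.72
tool_pos: [0.6048, 0.2862, 0.2283]
tool_rot: [-179.9, -0.0, 158.9]
contact_force: [1.3, 0.3, 1.2]
gripper_width: 0.898
grip_force: 0.0
```

```bash
python3 - <<'E'
from h import *
s=readout.get_state();print(s['time'],s['tool_pos'],s['tool_rot'],s['gripper_width'])
m=viewer.camera_model('wrist');im=viewer.capture('wrist')
X=np.array([.605,.287,.048]);p=m['K']@(m['R']@X+m['t']);p=p[:2]/p[2];print(p)
b=blob(im,p,25);print(b[:2],onz(m,b[0],.048))
cv2.imwrite('pics/w6.png',im[150:450,100:540,::-1])
E
```

```text
15.725 [0.604786   0.28615876 0.22833781] [-1.79944971e+02 -4.57644534e-02  1.58917719e+02] 0.8979551925723323
[319.99945228 246.31982824]
(array([322.67659657, 244.73812305]), 856.0) [0.60456027 0.28942464 0.048     ]
```

View pics/w6.png

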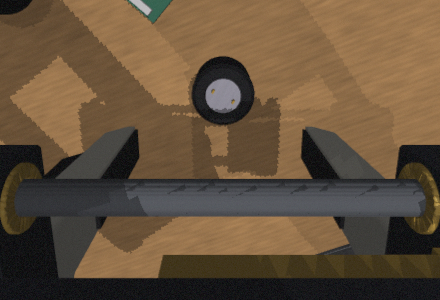

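The medium driver's disc is at (322,245) in the full image, midway between the fingers. I'll grasp it.

>>> jog_arm(commands=[0.9, 0, 0.02, -0.5, 0, 0.9, 0, 0, -0.9, 0, 0.9, 0, 0, -0.7, 0, 0.9, 0, 0, -0.4, 0, 0.9, 0, 0, -0.18, 0, 0.9, 0, 0, 0, 0, 0.4, 0, 0, 0, 0, 0.4, 0, 0, 0, 0])

```text
time: 16.77
tool_pos: [0.6058, 0.2885, 0.096]
tool_rot: [179.9, 0.1, 159.0]
contact_force: [0.4, 0.1, -0.3]
gripper_width: 0.734
grip_force: 0.0
```

>>> jog_arm(commands=[0.4, 0, 0, 0, 0, 0.4, 0, 0, 0, 0, 0.4, 0, 0, 0, 0, 0.4, 0, 0, 0.2, 0, 0.4, 0, 0, 0.6, 0, 0.4, 0, 0, 0.8, 0, 0.4, 0, 0, 0.8, 0, 0.4, 0, 0, 0.2, 0])

```text
time: 17.77
tool_pos: [0.6063, 0.2888, 0.228]
tool_rot: [179.8, 0.2, 159.0]
contact_force: [0.2, 0.3, -3.1]
gripper_width: 0.529
grip_force: 35.0
```

>>> jog_arm(commands=[0.4, -0.35, 0.5, 0, 0, 0.4, -0.58, 0.8, 0, 0, 0.4, -0.58, 0.8, 0, 0, 0.4, -0.36, 0.5, 0, 0, 0.4, 0, 0, 0, 0, 0.4, 0, 0, 0, 0, 0.4, 0, 0, -0.5, 0, 0.4, 0, 0, -0.5, 0])

```text
time: 18.77
tool_pos: [0.5129, 0.4171, 0.174]
tool_rot: [180.0, 0.0, 158.9]
contact_force: [-0.6, -0.4, -3.5]
gripper_width: 0.533
grip_force: 35.0
```

>>> jog_arm(commands=[0.4, 0, 0, -0.6, 0, 0.4, 0, 0, -0.5, 0, 0.4, 0, 0, -0.3, 0, 0.4, 0, 0, -0.12, 0, 0.4, 0, 0, 0, 0, 0.4, 0, 0, 0, 0])

```text
time: 19.52
tool_pos: [0.5124, 0.4187, 0.0996]
tool_rot: [179.9, 0.1, 159.0]
contact_force: [-0.1, -0.1, -4.5]
gripper_width: 0.536
grip_force: 35.0
```

>>> jog_arm(commands=[0.6, 0, 0, 0, 0, 0.7, 0, 0, 0, 0, 0.75, 0, 0, 0, 0, 0.8, 0, 0, 0.3, 0, 0.8, 0, 0, 0.6, 0, 0.8, 0, 0, 0.8, 0, 0.9, 0, 0, 0.8, 0, 0.9, 0, 0, 0.1, 0])

```text
time: 20.52
tool_pos: [0.5132, 0.4194, 0.2339]
tool_rot: [179.6, 0.3, 159.0]
contact_force: [0.4, 0.1, 0.3]
gripper_width: 0.895
grip_force: 0.0
```

```bash
python3 - <<'E'
from h import *
s=readout.get_state();print(s['time'],s['tool_pos'],s['gripper_width'])
m=viewer.camera_model('wrist');im=viewer.capture('wrist');cv2.imwrite('pics/w7.png',im[150:400,150:490,::-1])
for z in (.007,.051):
    X=np.array([.5114,.4183,z]);p=m['K']@(m['R']@X+m['t']);print((p/p[2]))
E
```

```text
20.525 [0.51319512 0.41937589 0.23385227] 0.8946555641634569
[315.38462428 231.07717939   1.        ]
[315.13511496 242.73609125   1.        ]
```

View pics/w7.png

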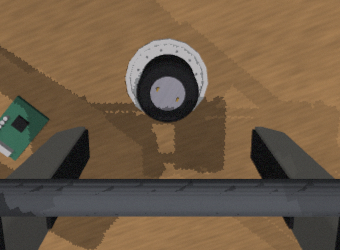

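The medium driver sits in its recess, with its disc at about (318,242) and the expected position at (315,243). Next is the large driver.

>>> jog_arm(commands=[1, -0.12, -0.5, 0, 0, 1, -0.2, -0.95, 0, 0, 1, -0.2, -0.95, 0, 0, 1, -0.2, -0.95, 0, 0, 1, -0.2, -0.95, 0, 0, 1, -0.17, -0.7, 0, 0, 1, -0.1, -0.5, 0, 0, 1, 0, 0, 0, 0], force=45)

```text
time: 21.58
tool_pos: [0.4513, 0.1422, 0.2278]
tool_rot: [-179.9, -0.1, 158.8]
contact_force: [0.1, -0.0, 0.1]
gripper_width: 1.001
grip_force: 0.0
```

>>> jog_arm(commands=[1, 0, 0, 0, 0, 1, 0, 0, 0, 0])

```text
time: 21.82
tool_pos: [0.4522, 0.1442, 0.2284]
tool_rot: [180.0, -0.0, 159.0]
contact_force: [0.0, -0.3, 0.5]
gripper_width: 1.0
grip_force: 0.0
```

```bash
python3 - <<'E'
from h import *
s=readout.get_state();print(s['time'],s['tool_pos'],s['tool_rot'],s['gripper_width'])
m=viewer.camera_model('wrist');im=viewer.capture('wrist')
X=np.array([.452,.143,.052]);p=m['K']@(m['R']@X+m['t']);p=p[:2]/p[2];print(p)
b=blob(im,p,30);print(b[:2],onz(m,b[0],.052))
cv2.imwrite('pics/w8.png',im[150:450,100:540,::-1])
T=viewer.capture('top');S=viewer.capture('side');b=blob(S,(298,209),14);print('side',b[:2],onz(viewer.camera_model('side'),b[0],.052))
E
```

```text
21.825 [0.45224076 0.14423018 0.22844446] [ 1.79999667e+02 -2.83143858e-02  1.59045742e+02] 1.0002829525928367
[317.08109523 247.85002912]
(array([319.40898519, 244.16942098]), 1361.5) [0.44989884 0.14574056 0.052     ]
side (array([296.62898551, 208.92753623]), 57.5) [0.45007235 0.1446278  0.052     ]
```

View pics/w8.png

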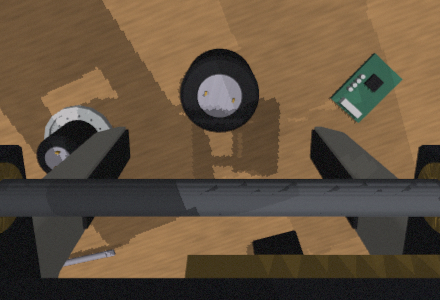

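The large driver's disc is at (319,244) in the full image, about (0.450, 0.144), and the fingers straddle it. I'll grasp it.

>>> jog_arm(commands=[1, -0.04, 0.03, -0.5, 0, 1, 0, 0, -0.9, 0, 1, 0, 0, -0.7, 0, 1, 0, 0, -0.4, 0, 1, 0, 0, -0.18, 0, 1, 0, 0, 0, 0, 0.5, 0, 0, 0, 0, 0.5, 0, 0, 0, 0])

```text
time: 22.98
tool_pos: [0.4508, 0.145, 0.0956]
tool_rot: [180.0, 0.1, 159.0]
contact_force: [0.0, -1.5, 0.1]
gripper_width: 0.835
grip_force: 0.0
```

>>> jog_arm(commands=[0.5, 0, 0, 0, 0, 0.5, 0, 0, 0, 0, 0.5, 0, 0, 0, 0, 0.5, 0, 0, 0.2, 0, 0.5, 0, 0, 0.6, 0, 0.5, 0, 0, 0.8, 0, 0.5, 0, 0, 0.8, 0, 0.5, 0, 0, 0.2, 0])

```text
time: 23.98
tool_pos: [0.4511, 0.1451, 0.2269]
tool_rot: [179.9, 0.2, 159.0]
contact_force: [0.0, 0.1, -6.2]
gripper_width: 0.657
grip_force: 45.0
```

>>> jog_arm(commands=[0.5, 0.05, -0.5, 0, 0, 0.5, 0.1, -0.95, 0, 0, 0.5, 0.1, -0.95, 0, 0, 0.5, 0.1, -0.95, 0, 0, 0.5, 0.1, -0.95, 0, 0, 0.5, 0.1, -0.95, 0, 0, 0.5, 0.1, -0.95, 0, 0, 0.5, 0.1, -0.95, 0, 0])

```text
time: 24.98
tool_pos: [0.4868, -0.2136, 0.2227]
tool_rot: [179.9, -0.2, 159.0]
contact_force: [0.4, 0.2, -5.3]
gripper_width: 0.662
grip_force: 45.0
```

>>> jog_arm(commands=[0.5, 0.1, -0.95, 0, 0, 0.5, 0.1, -0.95, 0, 0, 0.5, 0.1, -0.95, 0, 0, 0.5, 0.1, -0.95, 0, 0, 0.5, 0.06, -0.5, 0, 0, 0.5, 0, 0, 0, 0, 0.5, 0, 0, 0, 0, 0.5, 0, 0, 0, 0])

```text
time: 25.98
tool_pos: [0.5107, -0.4262, 0.224]
tool_rot: [179.9, -0.1, 159.0]
contact_force: [0.2, 0.1, -4.0]
gripper_width: 0.656
grip_force: 45.0
```

```bash
python3 - <<'E'
from h import *
s=readout.get_state();print(s['time'],s['tool_pos'],s['tool_rot'],s['gripper_width'])
m=viewer.camera_model('wrist');im=viewer.capture('wrist');cv2.imwrite('pics/w9.png',im[:,:,::-1])
X=np.array([.5105,-.428,.007]);p=m['K']@(m['R']@X+m['t']);print(p/p[2])
E
```

```text
25.975 [ 0.51067537 -0.42623061  0.22402148] [ 1.79940049e+02 -8.48935211e-02  1.59039177e+02] 0.6556023647540282
[316.57231742 236.93954871   1.        ]
```

View pics/w9.png

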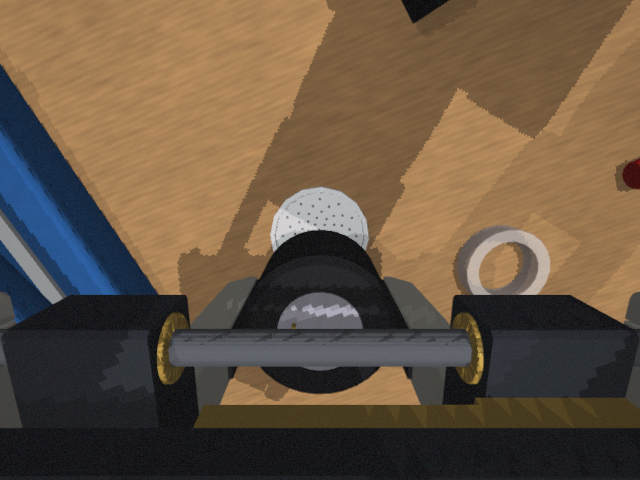

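The large plate is at (319,225) and the driver is held upright above it. The blue object on the left edge, running from (0,65) to (160,295), needs a clearance check.

```bash
python3 - <<'E'
from h import *
m=viewer.camera_model('wrist');s=viewer.camera_model('side');t=viewer.camera_model('top')
for p in((150,290),(80,175)): print([onz(m,p,z).round(3)[:2] for z in(0,.06,.1)])
for p in((600,210),(612,260)): print('top',[onz(t,p,z).round(3)[:2] for z in(0,.06,.1)])
print('side',[onz(s,(255,405),z).round(3)[:2] for z in(0,.06,.1)],[onz(s,(470,385),z).round(3)[:2] for z in(0,.06,.1)])
E
```

```text
[array([ 0.504, -0.595]), array([ 0.493, -0.557]), array([ 0.486, -0.532])]
[array([ 0.387, -0.602]), array([ 0.399, -0.563]), array([ 0.407, -0.537])]
top [array([ 0.575, -0.598]), array([ 0.569, -0.559]), array([ 0.564, -0.534])]
top [array([ 0.468, -0.619]), array([ 0.468, -0.579]), array([ 0.468, -0.553])]
side [array([ 0.272, -0.5  ]), array([ 0.27 , -0.557]), array([ 0.268, -0.595])] [array([ 0.666, -0.524]), array([ 0.631, -0.579]), array([ 0.607, -0.616])]
```

Clear: the gripper end reaches y = −0.52 and the object's edge is beyond −0.55. I'll lower and release.

>>> jog_arm(commands=[0.5, 0, 0.02, -0.5, 0, 0.5, 0, 0, -0.6, 0, 0.5, 0, 0, -0.6, 0, 0.5, 0, 0, -0.4, 0, 0.5, 0, 0, -0.3, 0, 0.5, 0, 0, -0.12, 0, 0.5, 0, 0, 0, 0, 0.5, 0, 0, 0, 0])

```text
time: 27.02
tool_pos: [0.5112, -0.427, 0.0997]
tool_rot: [-179.9, 0.1, 159.0]
contact_force: [0.5, -0.3, -5.2]
gripper_width: 0.658
grip_force: 45.0
```

>>> jog_arm(commands=[0.75, 0, 0, 0, 0, 0.8, 0, 0, 0, 0, 0.85, 0, 0, 0, 0, 0.9, 0, 0, 0.3, 0, 0.9, 0, 0, 0.6, 0, 0.9, 0, 0, 0.8, 0, 0.9, 0, 0, 0.8, 0, 0.9, 0, 0, 0.1, 0])

```text
time: 28.02
tool_pos: [0.5119, -0.4279, 0.2339]
tool_rot: [-179.8, 0.4, 159.0]
contact_force: [1.0, 0.1, 0.2]
gripper_width: 0.902
grip_force: 0.0
```

>>> jog_arm(commands=[0.9, -0.6, 0, 0.2, 0, 0.9, -0.6, 0, 0.2, 0, 0.9, -0.6, 0, 0.2, 0, 0.9, -0.6, 0, 0.2, 0, 0.9, -0.6, 0, 0, 0, 0.9, 0, 0, 0, 0, 0.9, 0, 0, 0, 0])

```text
time: 28.9
tool_pos: [0.3612, -0.4265, 0.2685]
tool_rot: [180.0, 0.0, 159.0]
contact_force: [-0.7, 0.2, -0.4]
gripper_width: 0.901
grip_force: 0.0
```

```bash
python3 - <<'E'
from h import *
s=readout.get_state();print(s['time'],s['tool_pos'],s['gripper_width'])
a=viewer.capture('top')[150:380,90:590];b=viewer.capture('side')[150:400,200:450]
cv2.imwrite('pics/f1.png',cv2.resize(a,None,fx=1.6,fy=1.6,interpolation=3)[:,:,::-1]);cv2.imwrite('pics/f2.png',cv2.resize(b,None,fx=2.2,fy=2.2,interpolation=3)[:,:,::-1])
E
```

```text
28.9 [ 0.36115237 -0.42653939  0.26851755] 0.9014816567224796
```

View pics/f1.png

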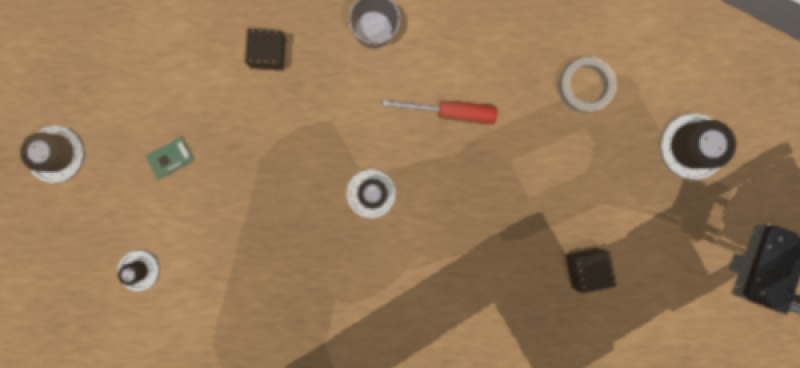

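View pics/f2.png

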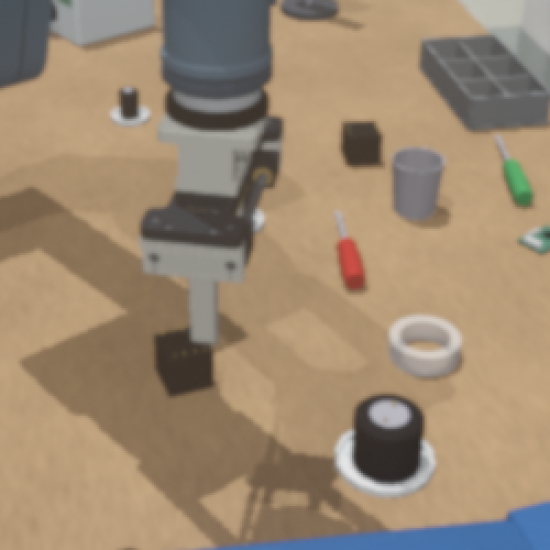

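The top view shows all four drivers within their plates' rims: large (713,144), medium (38,150), small (373,193) and tiny (128,273). The side view shows the large driver at (388,437), flat inside its rim. The blocks are unmoved, so I'm handing in.

```bash
python3 -c "
from rig import order;print(order.job_done())"
```

```text
the job is handed in; nothing more can be done
None
```

All four drivers stand in the recesses of their matching plates, placed smallest to largest, the blocks are untouched, and the job was handed in at about 29 s.

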